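# Stroke the air cleaner's louvres shut

### The job

Shut the five louvre blades on top of the air cleaner with one light stroke: with the gripper closed and empty, run the fingertips just above the flush top along the middle of the row from the green-marked hinge end to the other end, folding the blades down flat one after the other, then move clear. Do not lift off until the last blade is down, do not bend any blade back, press hard, or shove or lift the cleaner. Grasp nothing, and leave the socket and jar standing on the cleaner and everything else on the table where they are.

Things in the scene. Friction and masses are not known exactly. Their poses are not given: they have to be found in the camera images.
- cleaner: air cleaner, a grey box 340 x 260 mm, 110 mm high, 5 kg, standing loose on the table. Origin: centre of its underside, z up. In its flat top a row of five louvre blades runs along its +x, 210 mm long, 110 mm wide, centred; the top goes on flush 65 mm beyond either end and 75 mm beside it. A painted green bar across the top, 155 mm from the centre on the -x side, marks the row's hinge end.
- row_start (a point): middle of blade 1's hinge line, at the height of the box top (110 mm above the table); the green bar lies 50 mm before it. Each blade is an aluminium plate 38 mm along the row, 110 mm across, 2.4 mm thick, 42 mm from the next, hinged on its edge nearest the green bar; its free orange edge stands up, leaning away from the green bar. Shut blades lie flush with the box top.
- row_end (a point): middle of the far end of the row, 4 mm past blade 5's free edge, at the height of the box top. Fingertips passing along the row from the green bar, 1 to 5 mm (best 2 to 3) above the box top, fold each blade down, and it stays (hinge friction 0.01 Nm, a few newtons at the fingertip). Passing the other way they catch under the blades.
- blade1 (a joint): opening angle of blade 1 counted from the green bar, rad: 0 is shut and flush, grows as the free edge rises; starts between 0.5 and 1.15, hard stop at 1.5; its hinge is 0 mm along the row from row_start
- blade2 (a joint): opening angle of blade 2 counted from the green bar, rad: 0 is shut and flush, grows as the free edge rises; starts between 0.5 and 1.15, hard stop at 1.5; its hinge is 42 mm along the row from row_start
- blade3 (a joint): opening angle of blade 3 counted from the green bar, rad: 0 is shut and flush, grows as the free edge rises; starts between 0.5 and 1.15, hard stop at 1.5; its hinge is 84 mm along the row from row_start
- blade4 (a joint): opening angle of blade 4 counted from the green bar, rad: 0 is shut and flush, grows as the free edge rises; starts between 0.5 and 1.15, hard stop at 1.5; its hinge is 126 mm along the row from row_start
- blade5 (a joint): opening angle of blade 5 counted from the green bar, rad: 0 is shut and flush, grows as the free edge rises; starts between 0.5 and 1.15, hard stop at 1.5; its hinge is 168 mm along the row from row_start
- socket: steel hex socket, a ring 26 mm across and 30 mm high, standing on the cleaner's top beside the blades (about 104 mm to the row's left); leave it alone. Origin: centre of its underside
- bolt_jar: glass bolt jar with red lid, 40 mm across, 45 mm high, standing on the cleaner's top beside the blades (about 102 mm to the row's right); leave it alone. Origin: centre of its underside
- lube: chain lube bottle, 44 mm across, 130 mm high, on the table; leave it alone. Origin: centre of its underside
- spanner: steel spanner, 180 mm, flat on the table; leave it alone. Origin: centre of its underside (lying along its x)
- driver: screwdriver with blue handle, 200 mm, flat on the table; leave it alone. Origin: centre of its underside (lying along its x)
- tape: red ring of a tape roll, 96 mm across, 24 mm high, flat on the table; leave it alone. Origin: centre of its underside
- mug: blue mug, 80 mm across, 95 mm high, on the table; leave it alone. Origin: centre of its underside

How it is judged:
By the outcome, as a careful person would: the job done as asked, in the order asked, and still so for the second after the job is handed in, with the robot touching nothing.
It also fails if it takes over 40 s, if anything falls off the work surface, if the arm or the gripper's body presses on something with over 40 N, if the wrist force passes 120 N, or if a joint passes its speed limit or range.

### The arm

A 6-joint arm with a two-finger parallel gripper is mounted at the origin on the work surface. World frame = base frame: x ahead of the robot, y to its left, z up, the work surface at z = 0. Lengths are in m, angles in rad, forces in N, time in s.
With the tool pointing down it reaches from about 0.35 to 0.975 m from the base axis. Payload 4.9 kg.
Tool frame: the origin (TCP) lies on the centre line of the jaws, within the pads' length; the fingertips stand 25 mm ahead of it and the grasp point (between the pads) lies 6 mm ahead of it; z points along the fingers, y is the line along which they close (so a half turn about z gives the same grasp; the last joint's range is limited). The gripper opens to 85 mm and grips with 20 to 120 N. Pads are 22 mm wide; open, the fingers measure 114 mm over their backs; the gripper's body (76 mm by 85 mm) begins 54 mm behind the grasp point. The pads swing forward as they close: fully open they stand 13 mm farther back than shut.
Start: joints at [1.003, 0.053, 1.613, -0, 1.476, -0.119], TCP at [0.271, 0.563, 0.256] pointing down, gripper open.
Joint ranges: [-3.01, 3.01], [-1.01, 2.22], [0.06, 2.58], [-1.02, 4.17], [0.09, 2.62], [-3.14, 3.14]. Speed limits (rad/s): [2.57, 2.57, 3.14, 3.14, 3.14, 3.14].

### API

Orientations are given as a unit quaternion [w, x, y, z].
In Python, from plant import state, grab_frame, get_calibration, job gives the robot as it stands. The module is installed in compiled form; this text tells all that it offers.
- The arm moves only by the tool move_arm, never from a script. Its argument "targets" is a list that holds one entry, the list of rows, each a list of 5 numbers: the opening in per cent of the stroke, from 0 (shut) to 100 (fully open), then the shift along the tool's x, y, z as a fraction of full scale, then the turn about the tool's z as a fraction of full scale. A call has 1 to 5 rows; each row shifts and turns the commanded pose from where the row before left it, along the tool's axes as they then stand; what a row does not reach is not made up. Full scale, the value 1, is 0.6 m for a shift and 6 degrees for a turn. A row lasts 1/12 s, in which the tool goes at most 41.7 mm and 7.16 degrees, less where a joint would pass 70% of its speed; a pose out of reach is approached as far as the arm can. A call with a number of a shift or a turn outside -1 to 1 is refused whole. A call with a gripper value outside its range is refused whole. The fingers move at their own pace and stop on an object; the grip force is fixed at half the most. Time passes only in rows, so rows that do not move let the fingers close. It gives the time, the measured TCP pose, the force, the opening and the grip force at its end, in the units of the state.
- state(): the state, without advancing time (a new reading comes with each control period).
- grab_frame(name): name is "side" or "top" or "wrist"; returns the picture (480x640x3 uint8, red, green, blue); there is no depth.
- get_calibration(name): a dict with "vertical_fov" (degrees; the focal length in pixels is half the picture's height over the tangent of half this angle, whatever the lens; pixels are square), "cx", "cy" (the principal point, pixels), "R" (3x3) and "t" (3): a world point X has camera coordinates R X + t. Camera axes: x right, y down, z forward; pixel columns grow to the right and rows downward; lengths in m; the calibration is good to about 2 mm. A picture is of the moment at which its call begins: read the wrist's pose just before it. get_calibration takes no time and is no camera call; for the wrist camera it gives the pose at the moment of the call.
- job.job_done(): hands the job in; it is judged then, once.
The state is a dict: "time": time; "joint_pos": joint angles; "joint_vel": joint speeds; "joint_efforts": joint torques, N m; "tool_pos": TCP position; "tool_rot": TCP orientation; "contact_force": force on the tool from outside, world axes, zero at the start; "ft_torque": the same for the moment, N m; "gripper_width": opening from 0.0 (shut) to 1.0 (fully open); "grasp_force": force on a finger pad.
Only numpy, scipy, OpenCV 4.12 (cv2) and the standard library are available. Lean on these libraries where they do the work, as an engineer would, in place of code of your own. Each camera call takes 0.05 s, during which the arm holds its last target. There are 200 camera calls.

## Working session

There is one attempt and no reset: what is moved stays moved. The work goes in short steps, Python scripts to look and compute and a tool call to move; the robot and the scene stay as the last step left them, time stands still between calls to the robot, and variables do not carry over. Pictures are saved under pics/ and viewed, at most 10 in all, crops included, and the job is handed in when it is done.

Besides the shell and the picture viewer there is one more tool, called after "Request:" by a JSON object that holds its "op" and its "data", one argument or row to a line. move_arm: Moves the arm, as the interface text tells. Shift numbers are shares of 0.6 m and turn numbers shares of 6 degrees, none past 1 either way. Its arguments: {"type":"object","properties":{"targets":{"type":"array"}},"required":["targets"]}

```bash
mkdir -p pics
python3 - <<'E'
from plant import *
import cv2,numpy as np
for n in("top","side"):
    f=grab_frame(n); cv2.imwrite(f"pics/{n}0.png",f[:,:,::-1]); c=get_calibration(n); print(n,c)
s=state();print(s["time"],s["tool_pos"],s["tool_rot"],s["contact_force"])
E
```

```text
top {'vertical_fov': 44.107328428644934, 'cx': 319.2817329407852, 'cy': 241.28562008363184, 'R': array([[-0.01897283, -0.99981436, -0.00335859],
       [-0.99746805,  0.01915837, -0.06848679],
       [ 0.06853842,  0.0020507 , -0.99764637]]), 't': array([0.02928562, 0.58937467, 1.40470007])}
side {'vertical_fov': 53.75494385707508, 'cx': 323.078549284305, 'cy': 238.30079001188753, 'R': array([[ 0.91161595, -0.41046124, -0.02186154],
       [-0.23609595, -0.47933825, -0.8452772 ],
       [ 0.33647446,  0.7757296 , -0.53388064]]), 't': array([-0.52231021,  0.2241742 ,  0.83006591])}
0.1 [0.2709     0.56267048 0.25519495] [-3.17352898e-04  2.22535912e-01  9.74924067e-01 -8.55388756e-04] [ 0.3269983  -0.32738713 -0.06311395]
```

View pics/top0.png

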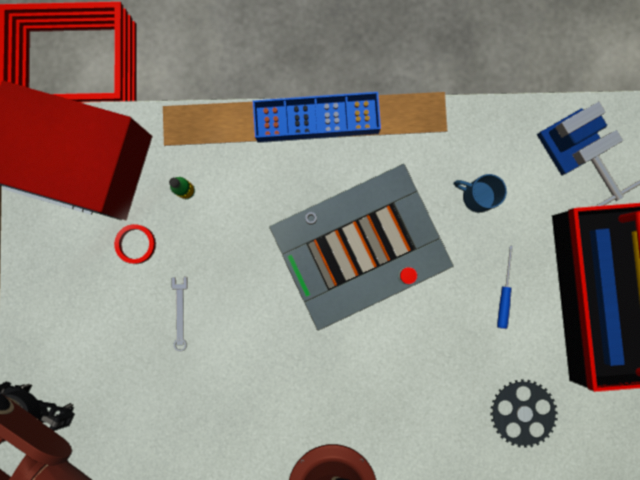

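View pics/side0.png

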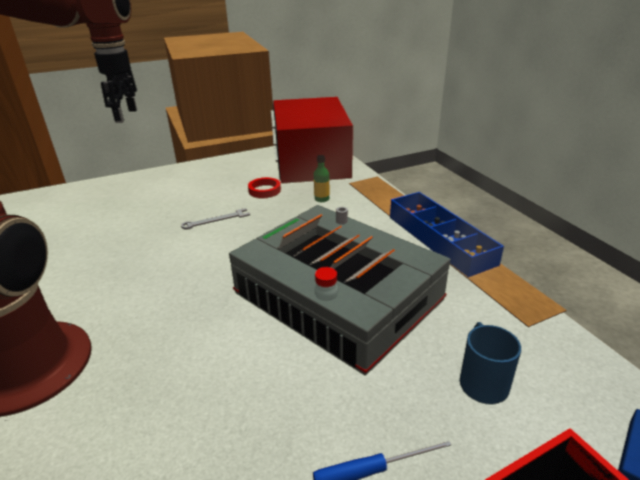

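The top view shows the cleaner with its green bar near (300,276), the blade row running up-right to about (412,230), the socket at (310,218) and the jar at (408,275). The side view confirms that the blades lean away from the green end.

```bash
cat > h.py <<'E'
from plant import *
import cv2,numpy as np
def K(c):
    return 240/np.tan(np.radians(c["vertical_fov"]/2))
def ray(c,u,v,z):
    f=K(c);d=c["R"].T@np.array([(u-c["cx"])/f,(v-c["cy"])/f,1]);o=-c["R"].T@c["t"]
    return o+d*(z-o[2])/d[2]
def proj(c,X):
    p=c["R"]@np.array(X)+c["t"];return K(c)*p[:2]/p[2]+[c["cx"],c["cy"]]
def green(f):
    h=cv2.cvtColor(f,cv2.COLOR_RGB2HSV);return cv2.inRange(h,(50,120,60),(75,255,255))
def blob(m,lo,hi):
    n,l,s,c=cv2.connectedComponentsWithStats(m)
    return [(s[i,4],c[i],l==i) for i in range(1,n) if lo<s[i,4]<hi]
E
python3 - <<'E'
from h import *
f=cv2.imread("pics/top0.png")[:,:,::-1].copy();c=get_calibration("top")
m=cv2.inRange(cv2.cvtColor(f,cv2.COLOR_RGB2GRAY),0,150);m[:,:255]=0;m[:,460:]=0;m[:150]=0;m[345:]=0
m=cv2.morphologyEx(m,cv2.MORPH_OPEN,np.ones((7,7)))
k=max(cv2.findContours(m,0,2)[0],key=cv2.contourArea)
P=[cv2.approxPolyDP(k,8,True)[:,0]][0];print(P.tolist())
W=np.array([ray(c,*p,.11)[:2] for p in cv2.boxPoints(cv2.minAreaRect(k))]);print("rect",W.round(4).tolist(),[np.linalg.norm(W[i]-W[i-1]).round(3) for i in range(4)])
print("centre",W.mean(0))
G={}
for n in("top","side"):
    f=cv2.imread(f"pics/{n}0.png")[:,:,::-1].copy();cc=get_calibration(n)
    for a,p,mm in blob(green(f),25,1000):
        w=ray(cc,*p,.11);print(n,"green",a,p.round(1),w.round(4))
        if n=="top" and 280<p[0]<320:
            ys,xs=np.nonzero(mm);q=np.array([ray(cc,x,y,.11)[:2] for x,y in zip(xs,ys)]);U,S,V=np.linalg.svd(q-q.mean(0));print("bar dir",V[0],"len",np.ptp((q-q.mean(0))@V[0]))
    h=cv2.cvtColor(f,cv2.COLOR_RGB2HSV)
    mo=cv2.inRange(h,(5,150,100),(18,255,255))
    for a,p,mm in blob(mo,15,600):
        if 230<p[0]<450 and 190<p[1]<330: print(n,"orange",a,p.round(1),ray(cc,*p,.135).round(3))
E
```

```text
[[405, 165], [271, 225], [316, 328], [451, 267]]
rect [[0.62, 0.134], [0.7614, -0.18], [0.5209, -0.284], [0.3828, 0.0268]] [np.float64(0.26), np.float64(0.344), np.float64(0.262), np.float64(0.34)]
centre [ 0.57129259 -0.07580971]
top green 66 [182.7 182.3] [0.7238 0.3255 0.11  ]
top green 200 [298.7 275.7] [0.5071 0.0656 0.11  ]
bar dir [-0.91236713 -0.40937296] len 0.09842332075427301
top orange 149 [398.1 227.8] [ 0.609 -0.157  0.135]
top orange 140 [377.9 237.4] [ 0.588 -0.112  0.135]
top orange 146 [364.3 243.5] [ 0.575 -0.082  0.135]
top orange 142 [346.1 252.5] [ 0.556 -0.041  0.135]
top orange 126 [324.9 262.4] [0.535 0.006 0.135]
side green 26 [324.5 171.2] [0.7098 0.2893 0.11  ]
side green 79 [279.5 228.7] [0.5054 0.0669 0.11  ]
side orange 93 [301.9 225.6] [0.538 0.018 0.135]
side orange 92 [320.4 238.2] [ 0.552 -0.042  0.135]
side orange 84 [339.5 247.4] [ 0.571 -0.087  0.135]
side orange 123 [351.2 250.3] [ 0.586 -0.105  0.135]
side orange 98 [375.2 263.2] [ 0.605 -0.16   0.135]
```

Request:
{"op": "move_arm", "data": {
  "targets": [
    [[0,-0.048,-0.038,0,0],[0,-0.048,-0.038,0,0],[0,-0.048,-0.038,0,0],[0,-0.048,-0.038,0,0],[0,-0.048,-0.038,0,0]]
  ]
}}

```text
time: 0.52
tool_pos: [0.3515, 0.3962, 0.2557]
tool_rot: [-0.0, 0.222, 0.975, -0.0]
contact_force: [1.4, -0.1, 0.8]
gripper_width: 0.3
grasp_force: 0.0
```

Request:
{"op": "move_arm", "data": {
  "targets": [
    [[0,-0.048,-0.038,0,0],[0,-0.048,-0.038,0,0],[0,-0.048,-0.038,0,0],[0,-0.048,-0.038,0,0],[0,-0.048,-0.038,0,0]]
  ]
}}

```text
time: 0.93
tool_pos: [0.4319, 0.231, 0.2559]
tool_rot: [-0.0, 0.222, 0.975, -0.0]
contact_force: [0.8, -0.1, 0.2]
gripper_width: -0.0
grasp_force: 0.0
```

Request:
{"op": "move_arm", "data": {
  "targets": [
    [[0,-0.048,-0.038,0,0],[0,-0.048,-0.038,0,0],[0,-0.048,-0.038,0,0],[0,-0.048,-0.038,0,0],[0,-0.04,-0.03,0,0]]
  ]
}}

```text
time: 1.35
tool_pos: [0.5101, 0.0715, 0.2559]
tool_rot: [-0.0, 0.223, 0.975, -0.0]
contact_force: [0.2, 0.3, -0.6]
gripper_width: -0.001
grasp_force: 0.0
```

Request:
{"op": "move_arm", "data": {
  "targets": [
    [[0,0,0,0,1],[0,0,0,0,1],[0,0,0,0,1],[0,0,0,0,1],[0,0,0,0,1]]
  ]
}}

```text
time: 1.77
tool_pos: [0.5095, 0.0737, 0.2557]
tool_rot: [-0.001, 0.47, 0.883, -0.0]
contact_force: [0.9, 0.2, 0.2]
gripper_width: -0.001
grasp_force: 0.0
```

Request:
{"op": "move_arm", "data": {
  "targets": [
    [[0,0,0,0,1],[0,0,0,0,0.67],[0,0,0,0,0],[0,0,0,0,0],[0,0,0,0,0]]
  ]
}}

```text
time: 2.18
tool_pos: [0.5096, 0.0739, 0.256]
tool_rot: [-0.0, 0.542, 0.84, -0.0]
contact_force: [0.5, 1.1, 0.2]
gripper_width: -0.001
grasp_force: 0.0
```

Request:
{"op": "move_arm", "data": {
  "targets": [
    [[0,-0.01,-0.01,0.05,0],[0,0,0,0.05,0],[0,0,0,0.05,0],[0,0,0,0,0],[0,0,0,0,0]]
  ]
}}

```text
time: 2.6
tool_pos: [0.5054, 0.066, 0.1647]
tool_rot: [-0.002, 0.542, 0.84, -0.001]
contact_force: [0.7, 0.7, 1.1]
gripper_width: 0.004
grasp_force: 0.0
```

Run:
```python
from h import *
s=state();t=s["tool_pos"]
I=[]
for n in("side","wrist"):
    c=get_calibration(n);f=grab_frame(n)
    for z in(0.025,0.012): print(n,"tip",proj(c,t-[0,0,z]).round(1))
    p=proj(c,t-[0,0,.025]).round().astype(int)
    if n=="side": f=f[140:300,200:420]; f=cv2.resize(f,None,fx=3.6,fy=3.6,interpolation=cv2.INTER_CUBIC)
    cv2.imwrite(f"pics/{n}1.png",f[:,:,::-1])
print(t,s["tool_rot"],s["contact_force"])
```

```text
side tip [278.6 216.6]
side tip [278.2 211. ]
wrist tip [319.2 319.9]
wrist tip [319.  338.7]
[0.50541332 0.06600648 0.16467281] [-0.00187647  0.54238962  0.84012414 -0.00118457] [0.71085436 0.69318277 1.09357411]
```

View pics/side1.png

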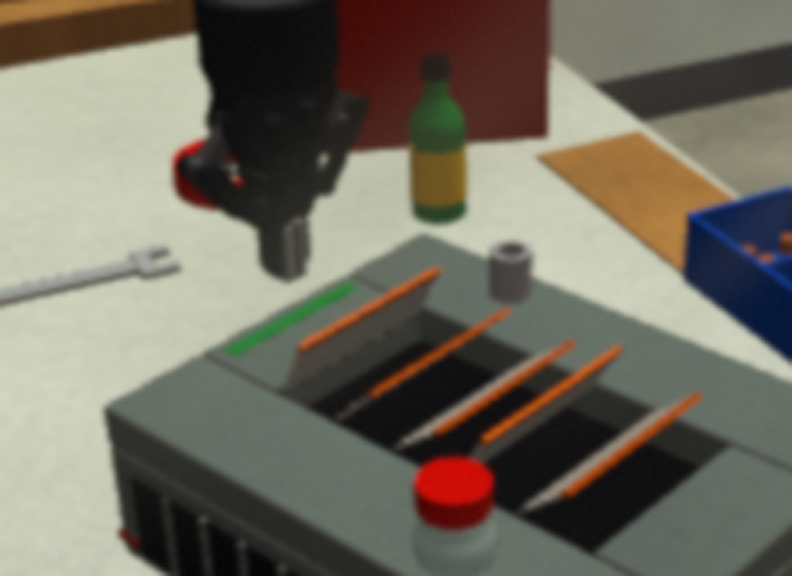

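View pics/wrist1.png

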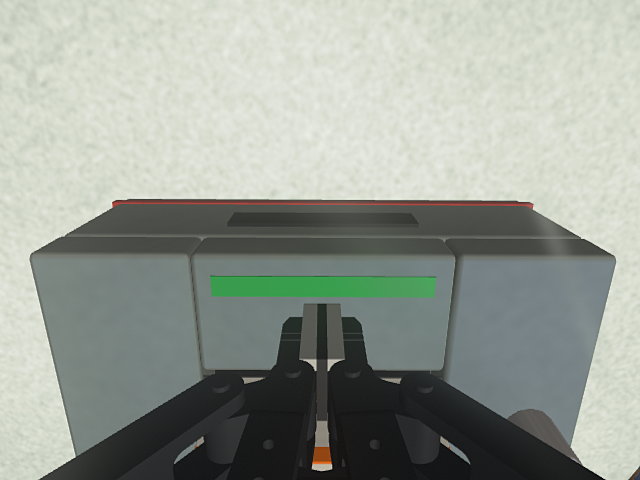

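Run:
```python
from h import *
s=state();t=s["tool_pos"];c=get_calibration("wrist");d=np.array([.412,-.911,0]);y=np.array([.911,.412,0])
print("cam off along d", (-c["R"].T@c["t"]-t)@d)
for a in(-.011,.011):
  for z in(.022,.025,.028,.031): print(a,z,proj(c,t+a*d-[0,0,z]).round(1))
for v in(276,297): print("bar edge",v,(ray(c,323,v,.11)-t)@d)
print("ends",[((ray(c,u,v,.11)-t)@y).round(4) for u,v in((211,286),(436,286))], [((ray(c,u,v,.11)-t)@y).round(4) for u,v in((202,368),(447,368))])
```

```text
cam off along d -0.08499847671767034
-0.011 0.022 [322.8 302.2]
-0.011 0.025 [322.8 298.3]
-0.011 0.028 [322.7 294.6]
-0.011 0.031 [322.7 291. ]
0.011 0.022 [322.7 354. ]
0.011 0.025 [322.7 349.4]
0.011 0.028 [322.7 345. ]
0.011 0.031 [322.6 340.7]
bar edge 276 -0.004815037337790454
bar edge 297 0.005645238984315003
ends [np.float64(-0.0502), np.float64(0.0513)] [np.float64(-0.0582), np.float64(0.0605)]
```

Request:
{"op": "move_arm", "data": {
  "targets": [
    [[0,0,0,0.02,0],[0,0,0,0.02,0],[0,0,0,0.003,0],[0,0,0,0,0],[0,0,0,0,0]]
  ]
}}

```text
time: 3.12
tool_pos: [0.5066, 0.066, 0.1403]
tool_rot: [-0.0, 0.543, 0.84, -0.0]
contact_force: [-0.5, -0.4, -1.2]
gripper_width: -0.005
grasp_force: 0.0
```

Run:
```python
from h import *
s=state();t=s["tool_pos"];d=np.array([.412,-.911,0]);y=np.array([.911,.412,0])
c=get_calibration("side");f=grab_frame("side");w=grab_frame("wrist")
print(t,s["contact_force"])
for z in(.0205,.025):
  print(z,[proj(c,t+a*d+b*y-[0,0,z]).round(1).tolist() for a in(-.011,.011) for b in(-.008,.008)])
a=cv2.resize(f[200:250,250:320],None,fx=11,fy=11,interpolation=cv2.INTER_CUBIC)
cv2.imwrite("pics/side2.png",a[:,:,::-1])
b=cv2.resize(w[240:420,230:420],None,fx=3,fy=3,interpolation=cv2.INTER_CUBIC);cv2.imwrite("pics/wrist2.png",b[:,:,::-1])
```

```text
[0.50661346 0.06601192 0.14025535] [-0.46864861 -0.43585095 -1.19556982]
0.0205 [[273.4, 224.5], [278.9, 221.6], [280.8, 228.0], [286.3, 224.9]]
0.025 [[273.6, 226.4], [279.1, 223.4], [280.9, 229.9], [286.4, 226.8]]
```

View pics/side2.png

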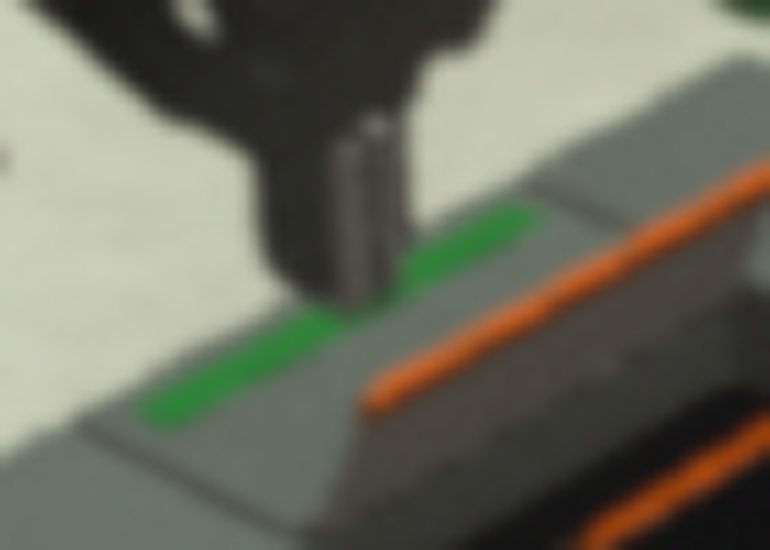

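View pics/wrist2.png

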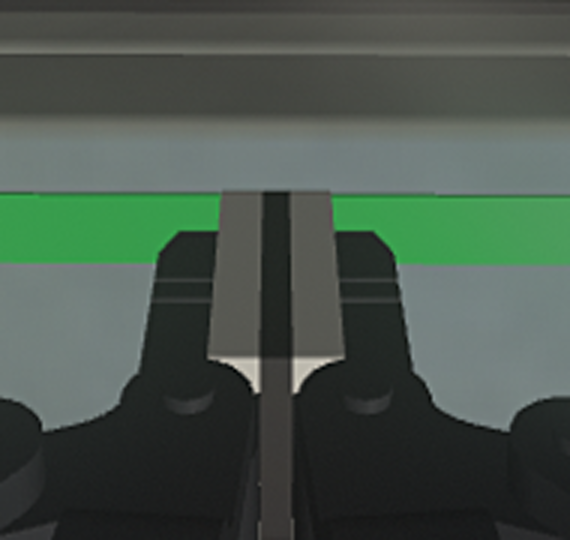

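The side view puts the lowest tip point at (282,229), so the tips reach between 21 and 25 mm ahead of the TCP. That isn't precise enough, so I'll step down in fine increments over the flush area at the green bar and watch the force.

Request:
{"op": "move_arm", "data": {
  "targets": [
    [[0,0,0,0.0025,0],[0,0,0,0.0025,0],[0,0,0,0,0],[0,0,0,0,0],[0,0,0,0,0]]
  ]
}}

```text
time: 3.63
tool_pos: [0.5068, 0.066, 0.1375]
tool_rot: [0.0, 0.543, 0.84, 0.0]
contact_force: [-0.1, -0.4, 0.0]
gripper_width: 0.002
grasp_force: 0.0
```

Request:
{"op": "move_arm", "data": {
  "targets": [
    [[0,0,0,0.0005,0],[0,0,0,0.0005,0],[0,0,0,0,0],[0,0,0,0,0]]
  ]
}}

```text
time: 3.97
tool_pos: [0.5067, 0.066, 0.1369]
tool_rot: [0.0, 0.543, 0.84, -0.0]
contact_force: [0.0, 0.3, 0.7]
gripper_width: -0.0
grasp_force: 0.0
```

Request:
{"op": "move_arm", "data": {
  "targets": [
    [[0,0,0,0.0005,0],[0,0,0,0.0005,0],[0,0,0,0,0],[0,0,0,0,0]]
  ]
}}

```text
time: 4.3
tool_pos: [0.5067, 0.066, 0.1363]
tool_rot: [-0.0, 0.543, 0.84, -0.0]
contact_force: [-0.0, 0.3, 0.1]
gripper_width: -0.002
grasp_force: 0.0
```

Request:
{"op": "move_arm", "data": {
  "targets": [
    [[0,0,0,0.0005,0],[0,0,0,0.0005,0],[0,0,0,0,0],[0,0,0,0,0]]
  ]
}}

```text
time: 4.63
tool_pos: [0.5067, 0.066, 0.1357]
tool_rot: [-0.0, 0.543, 0.84, -0.0]
contact_force: [0.3, 0.2, -0.3]
gripper_width: -0.003
grasp_force: 0.0
```

Request:
{"op": "move_arm", "data": {
  "targets": [
    [[0,0,0,0.0005,0],[0,0,0,0,0],[0,0,0,0,0]]
  ]
}}

```text
time: 4.88
tool_pos: [0.5067, 0.066, 0.1354]
tool_rot: [-0.0, 0.543, 0.84, -0.0]
contact_force: [0.1, 0.8, -0.3]
gripper_width: -0.002
grasp_force: 0.0
```

Request:
{"op": "move_arm", "data": {
  "targets": [
    [[0,0,0,0.0005,0],[0,0,0,0,0],[0,0,0,0,0]]
  ]
}}

```text
time: 5.13
tool_pos: [0.5068, 0.066, 0.1351]
tool_rot: [-0.0, 0.543, 0.84, -0.0]
contact_force: [-1.9, -0.0, -0.3]
gripper_width: -0.003
grasp_force: 0.0
```

Request:
{"op": "move_arm", "data": {
  "targets": [
    [[0,0,0,0.0005,0],[0,0,0,0,0],[0,0,0,0,0]]
  ]
}}

```text
time: 5.38
tool_pos: [0.5068, 0.066, 0.135]
tool_rot: [0.0, 0.543, 0.84, 0.0]
contact_force: [-1.1, 0.1, 2.4]
gripper_width: -0.005
grasp_force: 1.0
```

Contact came at TCP z = 0.135 with 2.4 N, so the tips are 25 mm ahead. I'll raise to a 2.6 mm gap and start the stroke.

Request:
{"op": "move_arm", "data": {
  "targets": [
    [[0,0,0,-0.0045,0],[0,0,0,0,0],[0,-0.015,0,0,0],[0,-0.02,0,0,0],[0,-0.02,0,0,0]]
  ]
}}

```text
time: 5.8
tool_pos: [0.5207, 0.0349, 0.1375]
tool_rot: [0.0, 0.543, 0.84, -0.0]
contact_force: [0.1, 0.3, -0.2]
gripper_width: -0.002
grasp_force: 0.0
```

Request:
{"op": "move_arm", "data": {
  "targets": [
    [[0,-0.015,0,0,0],[0,-0.015,0,0,0],[0,-0.015,0,0,0],[0,-0.015,0,0,0],[0,-0.015,0,0,0]]
  ]
}}

```text
time: 6.22
tool_pos: [0.5393, -0.0063, 0.1375]
tool_rot: [0.0, 0.543, 0.84, -0.0]
contact_force: [-0.5, -0.9, 0.2]
gripper_width: -0.001
grasp_force: 0.1
```

Request:
{"op": "move_arm", "data": {
  "targets": [
    [[0,-0.018,0,0,0],[0,-0.018,0,0,0],[0,-0.018,0,0,0],[0,-0.018,0,0,0],[0,-0.018,0,0,0]]
  ]
}}

```text
time: 6.63
tool_pos: [0.5613, -0.0551, 0.1375]
tool_rot: [-0.0, 0.543, 0.84, 0.0]
contact_force: [-2.0, 2.4, 1.7]
gripper_width: -0.0
grasp_force: 1.0
```

Run:
```python
from h import *
f=grab_frame("side");print(state()["tool_pos"],state()["contact_force"])
a=cv2.resize(f[180:320,220:420],None,fx=4,fy=4,interpolation=cv2.INTER_CUBIC);cv2.imwrite("pics/side3.png",a[:,:,::-1])
```

```text
[ 0.56211766 -0.05678386  0.13773266] [-0.0315455  -2.22554122  0.1385635 ]
```

View pics/side3.png

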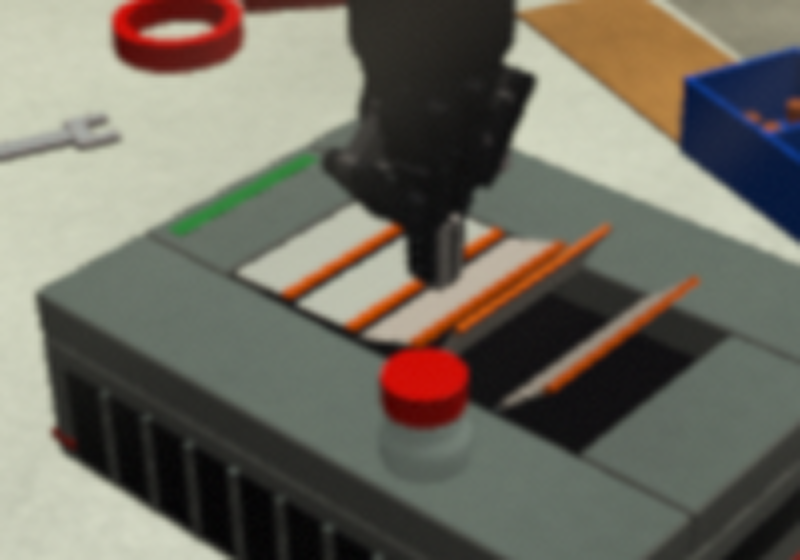

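Blades 1 and 2 lie flush, with their orange edges at about (340,270) and (420,295), and blade 3 is folding. I'll carry on.

Request:
{"op": "move_arm", "data": {
  "targets": [
    [[0,-0.018,0,0,0],[0,-0.018,0,0,0],[0,-0.018,0,0,0],[0,-0.018,0,0,0],[0,-0.018,0,0,0]]
  ]
}}

```text
time: 7.1
tool_pos: [0.5836, -0.1045, 0.1374]
tool_rot: [0.0, 0.543, 0.84, -0.0]
contact_force: [0.0, 0.7, 0.3]
gripper_width: 0.002
grasp_force: 0.2
```

Request:
{"op": "move_arm", "data": {
  "targets": [
    [[0,-0.018,0,0,0],[0,-0.018,0,0,0],[0,-0.018,0,0,0],[0,-0.018,0,0,0],[0,-0.018,0,0,0]]
  ]
}}

```text
time: 7.52
tool_pos: [0.6059, -0.154, 0.1375]
tool_rot: [0.0, 0.543, 0.84, -0.0]
contact_force: [-0.4, 0.3, 0.1]
gripper_width: 0.006
grasp_force: 0.1
```

Request:
{"op": "move_arm", "data": {
  "targets": [
    [[0,-0.018,0,0,0],[0,-0.018,0,0,0],[0,-0.018,0,0,0],[0,-0.018,0,0,0],[0,0,0,0,0]]
  ]
}}

```text
time: 7.93
tool_pos: [0.6239, -0.1943, 0.1376]
tool_rot: [0.001, 0.543, 0.84, -0.0]
contact_force: [0.6, -0.1, -0.4]
gripper_width: -0.002
grasp_force: 0.0
```

Run:
```python
from h import *
f=grab_frame("side");print(state()["tool_pos"],state()["contact_force"])
a=cv2.resize(f[160:340,220:460],None,fx=3.3,fy=3.3,interpolation=cv2.INTER_CUBIC);cv2.imwrite("pics/side4.png",a[:,:,::-1])
```

```text
[ 0.62348103 -0.1932379   0.13749981] [-0.27034726  0.61452289 -0.62484554]
```

View pics/side4.png

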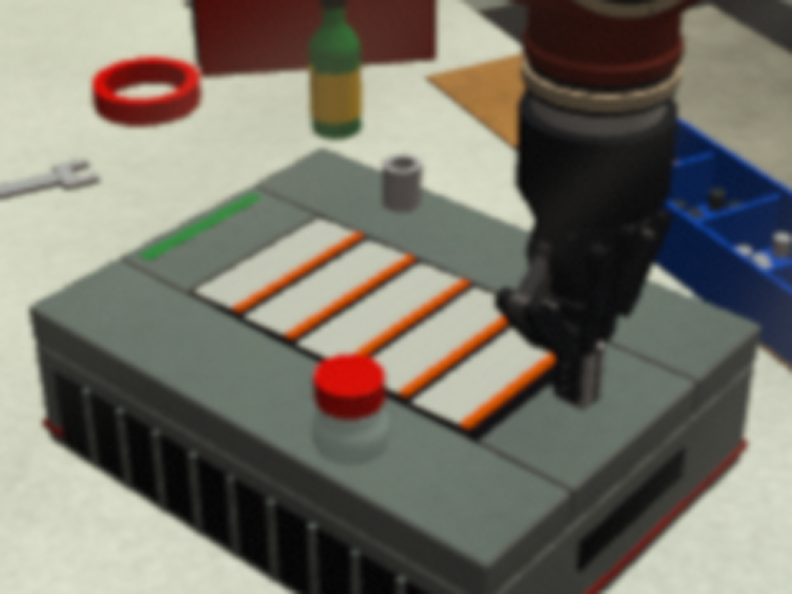

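All five blades lie flat: their orange edges, from (300,275) to (510,390), are evenly spaced and flush. The tips stand past blade 5 at (580,400), and the socket and jar are still standing. I'll move up and clear.

Request:
{"op": "move_arm", "data": {
  "targets": [
    [[0,0,0,-0.03,0],[0,0,0,-0.05,0],[0,0,0,-0.06,0],[0,0,0,-0.06,0],[0,0,0,0,0]]
  ]
}}

```text
time: 8.4
tool_pos: [0.6264, -0.1931, 0.2678]
tool_rot: [0.007, 0.542, 0.84, 0.001]
contact_force: [0.6, -1.2, 2.0]
gripper_width: -0.002
grasp_force: 0.0
```

Request:
{"op": "move_arm", "data": {
  "targets": [
    [[0,0,0,0,0],[0,0,0,0,0],[0,0,0,0,0],[0,0,0,0,0],[0,0,0,0,0]]
  ]
}}

```text
time: 8.82
tool_pos: [0.6225, -0.1918, 0.2555]
tool_rot: [-0.002, 0.543, 0.84, -0.0]
contact_force: [-0.2, 0.7, -0.3]
gripper_width: 0.0
grasp_force: 0.0
```

Run:
```python
from h import *
f=grab_frame("side");s=state();print(s["tool_pos"],s["contact_force"],s["time"])
c=get_calibration("side")
h=cv2.cvtColor(f,cv2.COLOR_RGB2HSV);d=np.array([.412,-.911,0]);r=np.array([.5277,.02,.11])
for a,p,_ in blob(cv2.inRange(h,(5,150,100),(18,255,255)),15,600):
    if 230<p[0]<450 and 190<p[1]<330: print(a,p.round(1),"along",((ray(c,*p,.11)-r)@d).round(4))
for a,p,_ in blob(green(f),40,1000): print("green",p.round(1))
a=cv2.resize(f[160:340,220:460],None,fx=3.3,fy=3.3,interpolation=cv2.INTER_CUBIC);cv2.imwrite("pics/side5.png",a[:,:,::-1])
```

```text
[ 0.62261285 -0.19188311  0.2558301 ] [-0.11631708 -0.00229902 -0.06965742] 8.8667
384 [371.5 194. ] along 0.0024
117 [310.3 242.1] along 0.0335
127 [326.1 249.6] along 0.0756
119 [344.1 256.6] along 0.1177
141 [360.1 265.8] along 0.1595
151 [378.3 274.8] along 0.2015
green [279.4 228.7]
```

```bash
python3 -c "
from plant import job
print(job.job_done())"
```

```text
the job is handed in; nothing more can be done
None
```

All five blades were folded flat in one light stroke and the job is handed in: the blade edges sit an even 42 mm apart, the green bar hasn't moved, the socket and jar still stood at the last look, and the arm is clear. Before the stroke I touched the flush top once at the green bar (about 2.4 N) to set the tip height.

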